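Comb the loose markers into their grooves

ROBOT

A 6-joint arm with a two-finger parallel gripper is mounted at the origin on the work surface. World frame = base frame: x ahead of the robot, y to its left, z up, the work surface at z = 0. Lengths are in m, angles in degrees, forces in N, time in s.
With the tool pointing down it reaches from about 0.375 to 0.9 m from the base axis. Payload 3.1 kg.
Tool frame: the origin (TCP) lies between the finger pads; the fingertips stand 22 mm ahead of it and the grasp point (between the pads) lies 3 mm ahead of it (bot.tip_extent is the distance from the TCP to the fingertips, in m); y points along the fingers, z is the direction in which the jaws open and shut, and the axes are right-handed (so a half turn about y gives the same grasp; the last joint's range is limited). The gripper opens to 87 mm and grips with 3 to 60 N. Pads are 19 mm wide; open, the fingers measure 117 mm over their backs; the gripper's body (75 mm by 190 mm) begins 51 mm behind the grasp point.
Start: joints at [-75.602, 30.224, 82.088, -0, 67.689, -10.227], TCP at [0.26, -0.568, 0.245] pointing down, gripper open.
Joint ranges: [-176.69, 176.69], [-43.24, 126.21], [12.49, 139.97], [-82, 262], [0, 151.66], [-163.58, 163.58]. Speed limits (degrees/s): [159.86, 159.86, 180, 180, 180, 180].

INTERFACE

Orientations are given as a 3x3 rotation matrix whose columns are the frame's x, y, z axes.
In Python, from rig import bot, eyes, models gives the robot as it stands. The module is installed in compiled form; this text tells all that it offers.
- The arm moves only by the tool arm_command, never from a script. Its arguments are lists of equal length, an entry for each row: "translation": the shift along the tool's x, y, z each as a share of 0.08 m, from -1 to 1, a list of three; "rotation": the turn, a rotation vector about the tool's x, y, z each as a share of 60 degrees, from -1 to 1, a list of three; "grip": the closure, from -1 (fully open) to 1 (shut), so that 0 is half open. In form: {"translation": [[x, y, z], ...], "rotation": [[rx, ry, rz], ...], "grip": [grip, ...]}. A call has 1 to 5 rows; each row is the pose to reach, as a shift and turn from the pose commanded when the call began, along the tool's axes at that moment; what a row does not reach only later rows make up. A row lasts 1/10 s, in which the tool goes at most 50 mm and 8.59 degrees, less where a joint would pass 70% of its speed; a pose out of reach is approached as far as the arm can. A call with a number of a shift or a turn outside -1 to 1 is refused whole. A call with a gripper value outside its range is refused whole. The fingers move at their own pace and stop on an object; the grip force is fixed at half the most. Time passes only in rows, so rows that repeat a pose let the fingers close. It gives the time, the measured TCP pose, the force and the opening at its end, in the units of the state.
- bot.read_state(): the state, without advancing time (a new reading comes with each control period).
- eyes.capture(name): name is "scene" or "top"; returns a dict with "image" (420x560x3 uint8, blue, green, red), "mtx" (3x3 intrinsics, pixels), "dist_coeffs" ([k1, k2, p1, p2, k3] as OpenCV has them; the pictures are not rectified), "rvec" (rotation vector, rad) and "tvec" (3), from world to camera coordinates, as OpenCV has them. Camera axes: x right, y down, z forward; pixel columns grow to the right and rows downward; lengths in m; the calibration is good to about 2 mm. A picture is of the moment at which its call begins. There is no depth.
- bot.hand_in(): hands the job in, once; it reports no verdict.
Trained networks look in the newest picture that a camera, given by its name, has taken for a name from the list of things; names that differ only in an ending like _2 or _b are one class to them, and where a whole thing is asked for, a point or a joint stands for the part that bears it (a point fixed in the world has none). Each returns a list of dicts, best first, with "conf" (0 to 1); they miss things now and then, are a little off and sometimes report something else, mostly with a low value. They report only what shows in the picture. A call takes as long as a camera call.
- models.recognise(camera, thing): "extent" ([left, top, right, bottom] as shares, 0 to 1, of the picture: columns of its width, rows of its height, round what is visible of it).
- models.spot_point(camera, thing): "point" ([column, row] as shares, 0 to 1, of the picture: columns of its width, rows of its height: a listed point, or the origin of a listed thing).
The state is a dict: "time_s": time; "joint_positions": joint angles; "qvel": joint speeds; "tau": joint torques, N m; "position": TCP position; "tcp_rot": TCP orientation; "force": force on the tool from outside, world axes, zero at the start; "moment": the same for the moment, N m; "opening": opening from 0.0 (shut) to 1.0 (fully open).
Only numpy, scipy, OpenCV 4.12 (cv2) and the standard library are available. Lean on these libraries where they do the work, as an engineer would, in place of code of your own. Each camera call takes 0.05 s, during which the arm holds its last target. There are 200 camera calls.

TASK

Take the orange-handled rake out of its black stand, set its teeth gently down on the green strip of the marker tray and comb across to the blue strip, keeping the teeth resting lightly on the tray all the way, so that all four skewed markers drop fully down into the grooves (comb again if one is left over). Then put the rake back upright in its stand, resting on its flange, and let go. Never press hard on the tray, touch the tray and the markers only with the rake, and leave the tape, the tin and the water bottle where they are.

Things in the scene. Friction and masses are not known exactly. Their poses are not given: they have to be found in the camera images.
- tray: White marker tray fixed to the table, 178 (x) x 256 (y) mm, origin under its centre. Ten grooves along x: 15 mm wide, 132 long, floor at z = 6 mm, centres at y = -90, -70 .. 90 mm. Ridge tops, end strips and the grey side rails (x = -84..-66, 66..84 mm) are level at z = 19 mm; 5 mm outer walls rise to 27 mm, inside 168 x 246 mm. Markers start skewed 0.3 to 0.5 rad on the ridges, y = -90 to 75 mm.
- ridge_top (a point): Middle of the tray at the height of the ridge tops and rails, 19 mm above the tray's origin. The rake slides on the two side rails (it is narrower than a groove but longer). Its x axis must be parallel to the grooves. The tray is rigid: a millimetre too low presses hard, so feel for it at 5 mm/s or so. Pressing with 2 to 8 N is right, over 25 N is a fault.
- landing (a point): Middle of the green strip (25 mm wide in y, flat, full inner width) at the tray's -y end, on its top surface. Room to set the rake down parallel to the strip; no markers there at the start.
- far_strip (a point): Middle of the blue strip, the same, at the tray's +y end: the comb stroke ends with the teeth on it. A marker may wedge between teeth, ridge and another marker: if the drag force climbs past some 12 N, lift a little, back off and go on. The two strip centres are 220.5 mm apart.
- stand: Black rake stand fixed to the table: base 170 x 80 x 6 mm, origin under its centre; two upright walls 60 mm long (x), 8 mm thick, top at z = 65 mm, leave a slot 18 mm wide along its x axis. The rake hangs in it: comb in the slot, flange on the wall tops, so that the rake's origin is 20 mm above the stand's.
- rake: Rake, 150 g. Orange upright grip 40 (x) x 24 (y) mm, z = 51 to 105 mm, over a square 44 mm flange, z = 45 to 51. Below it an aluminium comb along x, 152 x 8 mm, with eight level teeth, clamped at a depth that differs each time and is not measured: the tooth tips lie at z = 0 to -10 mm. Origin on the grip's axis, z up. Grip from above across the 24 mm, firmly (50 N or more).
- pen_red: Red marker with white label, round, 11 mm diameter, 96 mm long along its x axis, 16 g, origin at its centre. Seated, its centre lies 11.5 mm above the tray's origin (top 2 mm below the ridge tops, so the rake passes over it); lying on the ridges, 24.5 mm.
- pen_blue: Blue marker with white label, round, 11 mm diameter, 96 mm long along its x axis, 16 g, origin at its centre. Seated, its centre lies 11.5 mm above the tray's origin (top 2 mm below the ridge tops, so the rake passes over it); lying on the ridges, 24.5 mm.
- pen_green: Green marker with white label, round, 11 mm diameter, 96 mm long along its x axis, 16 g, origin at its centre. Seated, its centre lies 11.5 mm above the tray's origin (top 2 mm below the ridge tops, so the rake passes over it); lying on the ridges, 24.5 mm.
- pen_black: Black marker with white label, round, 11 mm diameter, 96 mm long along its x axis, 16 g, origin at its centre. Seated, its centre lies 11.5 mm above the tray's origin (top 2 mm below the ridge tops, so the rake passes over it); lying on the ridges, 24.5 mm.
- tape: Loose roll of tape lying flat, 90 mm across, 40 mm high; leave alone. Origin under its centre.
- tin: Loose food tin with yellow label, 74 mm across, 100 mm high; leave alone. Origin under its centre.
- water: Loose water bottle, 64 mm across, 210 mm high; leave alone. Origin under its centre.

How it is judged:
By the outcome, as a careful person would: the job done as asked, in the order asked, and still so for the second after the job is handed in, with the robot touching nothing.
It also fails if it takes over 72 s, if anything falls off the work surface, if the arm or the gripper's body presses on something with over 40 N, if the wrist force passes 120 N, or if a joint passes its speed limit or range.

## Working session

There is one attempt and no reset: what is moved stays moved. The work goes in short steps, Python scripts to look and compute and a tool call to move; the robot and the scene stay as the last step left them, time stands still between calls to the robot, and variables do not carry over. Pictures are saved under pics/ and viewed, about 8 in all and at most 12, crops included, and the job is handed in when it is done.

Besides the shell and the picture viewer there is one more tool, called after "Emit:" as name(argument=value, ...) on one line, values as JSON. arm_command: Moves the arm, as the interface text tells. Shift numbers are shares of 0.08 m and turn numbers shares of 60 degrees, none past 1 either way. Its arguments: {"type":"object","properties":{"translation":{"type":"array"},"rotation":{"type":"array"},"grip":{"type":"array"}},"required":["translation","rotation","grip"]}

```bash
mkdir -p pics; cat > h.py <<'E'
import numpy as np, cv2
from rig import bot, eyes, models
def cap(n,save=None):
    c=eyes.capture(n)
    if save: cv2.imwrite('pics/'+save,c['image'])
    return c
def ray(c,uv):
    p=cv2.undistortPoints(np.array([[uv]],float),np.array(c['mtx']),np.array(c['dist_coeffs']))[0,0]
    R=cv2.Rodrigues(np.array(c['rvec'],float))[0];t=np.array(c['tvec'],float).ravel()
    return -R.T@t, R.T@np.array([p[0],p[1],1.])
def onz(c,uv,z):
    o,d=ray(c,uv); return o+d*(z-o[2])/d[2]
def tri(c1,u1,c2,u2):
    A=[];b=[]
    for c,u in((c1,u1),(c2,u2)):
        o,d=ray(c,u);d=d/np.linalg.norm(d);P=np.eye(3)-np.outer(d,d);A.append(P);b.append(P@o)
    x=np.linalg.solve(sum(A),sum(b)); return x, max(np.linalg.norm(a@x-q) for a,q in zip(A,b))
def proj(c,X):
    return cv2.projectPoints(np.array(X,float).reshape(-1,3),np.array(c['rvec'],float),np.array(c['tvec'],float),np.array(c['mtx']),np.array(c['dist_coeffs']))[0][:,0]
E
python3 - <<'E'
from h import *
S={n:cap(n,n+'0.png') for n in('scene','top')}
for n,c in S.items():
    o,_=ray(c,(280,210));print(n,'cam at',o.round(3))
for t in 'tray ridge_top landing far_strip stand rake pen_red pen_blue pen_green pen_black tape tin water'.split():
    u={}
    for n in S:
        r=models.spot_point(n,t)
        if r: u[n]=np.array(r[0]['point'])*[560,420]; print(t,n,round(r[0]['conf'],2),u[n].round(1),end=' ')
    if len(u)==2:
        x,e=tri(S['scene'],u['scene'],S['top'],u['top']);print(x.round(4),round(e,4),end='')
    print()
s=bot.read_state();print(s['position'],np.array(s['tcp_rot']).round(3).tolist(),s['force'],bot.tip_extent)
E
```

```text
scene cam at [0.981 0.775 1.16 ]
top cam at [0.459 0.09  1.104]
tray scene 0.96 [306.1 237.9] tray top 0.66 [271.3 221.9] [0.5732 0.1202 0.0071] 0.0054
ridge_top scene 0.73 [305.  232.5] ridge_top top 0.79 [271.9 221.6] [0.5734 0.1171 0.027 ] 0.0033
landing scene 0.73 [293.2 200.5] landing top 0.97 [316.9 233.5] [0.5471 0.0068 0.0171] 0.0013
far_strip scene 0.62 [317.2 268.3] far_strip top 0.92 [227.9 215.2] [0.5922 0.2224 0.0201] 0.0001
stand scene 0.58 [242.  134.2] stand top 0.63 [436.1 232. ] [ 0.5561 -0.2991 -0.0056] 0.0038
rake scene 0.68 [244.7 131.9] rake top 0.68 [432.9 229.7] [ 0.5573 -0.2791  0.0239] 0.0012
pen_red scene 0.56 [306.2 231.3] pen_red top 0.68 [269.  223.2] [0.5704 0.1222 0.0364] 0.001
pen_blue scene 0.53 [299.5 212.1] pen_blue top 0.59 [291.6 229.6] [0.557  0.0666 0.042 ] 0.0021
pen_green scene 0.47 [299.8 223.9] 
pen_black scene 0.43 [310.2 241.4] pen_black top 0.64 [255.9 221.3] [0.5754 0.1534 0.0352] 0.0005
tape scene 0.72 [220.8 240.2] tape top 0.89 [304.6 148. ] [0.7668 0.0326 0.0056] 0.0023
tin scene 0.56 [201.2 168. ] tin top 0.65 [413.5 163.6] [ 0.7237 -0.2416 -0.0099] 0.0076
water scene 0.87 [406.  305.8] water top 0.76 [155.5 272.3] [0.4502 0.4023 0.0057] 0.0035
[ 0.26042611 -0.56810773  0.24454614] [[-0.909, -0.0, 0.417], [-0.417, 0.0, -0.909], [-0.0, -1.0, -0.0]] [-0.61368916  0.41760159 -0.34319726] 0.022
```

View pics/top0.png

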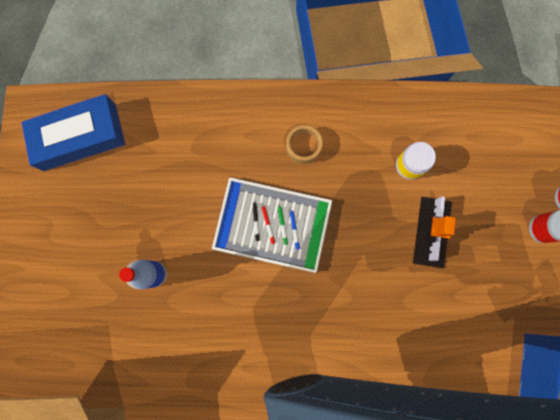

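View pics/scene0.png

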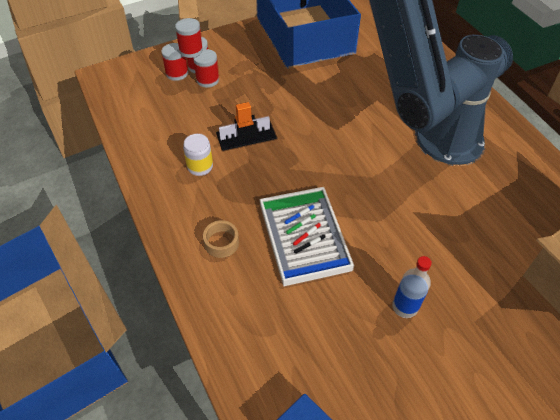

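```bash
python3 - <<'E'
from h import *
S={n:cap(n) for n in('scene','top')}
for n,c in S.items():
    h=cv2.cvtColor(c['image'],cv2.COLOR_BGR2HSV)
    H,s,v=cv2.split(h)
    for nm,lo,hi,z,box in(('green',50,80,.019,None),('blue',105,130,.019,None)):
        m=((H>=lo)&(H<=hi)&(s>120)&(v>50)).astype(np.uint8)
        x0,x1,y0,y1=((215,335,175,275) if n=='top' else (255,355,185,290))
        M=np.zeros_like(m);M[y0:y1,x0:x1]=m[y0:y1,x0:x1]
        k,l,st,ce=cv2.connectedComponentsWithStats(M);i=1+st[1:,4].argmax()
        vv,uu=np.nonzero(l==i);P=np.array([onz(c,(a,b),z)[:2] for a,b in zip(uu,vv)])
        (cx,cy),wh,a=cv2.minAreaRect((P*1000).astype(np.float32))
        d=np.linalg.svd(P-P.mean(0))[2][0];print(n,nm,len(P),'mean',P.mean(0).round(4),'rect',round(cx,1),round(cy,1),np.round(wh,1),'ang',np.degrees(np.arctan2(d[1],d[0]))%180)
    m=((H>=5)&(H<=16)&(s>200)&(v>150)).astype(np.uint8)
    x0,x1,y0,y1=((425,462,205,245) if n=='top' else (230,260,95,130))
    vv,uu=np.nonzero(m[y0:y1,x0:x1]);print('orange',n,uu.min()+x0,uu.max()+x0,vv.min()+y0,vv.max()+y0)
a=cv2.resize(S['top']['image'][190:275,405:470],None,fx=6,fy=6,interpolation=cv2.INTER_CUBIC)
b=cv2.resize(S['scene']['image'][95:155,210:280],None,fx=6,fy=6,interpolation=cv2.INTER_CUBIC)
o=np.zeros((510,810,3),np.uint8);o[:,:390]=a;o[:360,390:]=b;cv2.imwrite('pics/st.png',o[:,:800])
E
```

```text
scene green 528 mean [0.546  0.0101] rect 544.9 10.8 [ 31.4 163.2] ang 167.22715576263096
scene blue 464 mean [0.593  0.2185] rect 592.0 218.4 [ 20.3 164.3] ang 167.36756371507622
orange scene 236 252 102 127
top green 618 mean [0.5457 0.0085] rect 546.2 8.4 [ 22.6 163. ] ang 167.38904674607952
top blue 644 mean [0.5934 0.2219] rect 594.4 221.4 [ 23.7 163.3] ang 167.1193589051664
orange top 431 455 216 238
```

View pics/st.png

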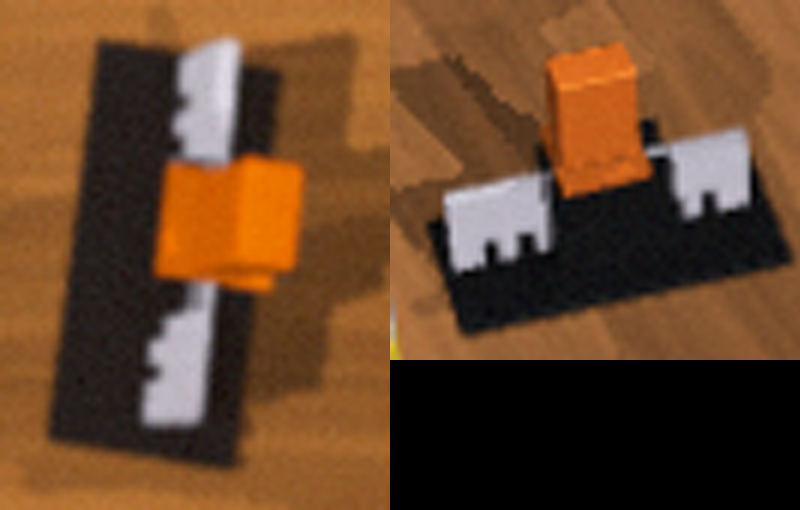

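```bash
python3 - <<'E'
from h import *
from scipy.optimize import least_squares
S={n:cap(n) for n in('scene','top')}
T=lambda p:np.array([404.6+p[0]/6,189.6+p[1]/6]); C=lambda p:np.array([209.6+(p[0]-390)/6,94.6+p[1]/6])
def fit(obs,z0,freez):
    def f(q):
        r=[];c,s=np.cos(q[2]),np.sin(q[2])
        for n,uv,X in obs:
            W=[q[0]+c*X[0]-s*X[1],q[1]+s*X[0]+c*X[1],X[2]+(q[3] if freez else z0)]
            r+=list(proj(S[n],W)[0]-uv)
        return np.array(r)
    r=least_squares(f,[.556,-.29,-.05]+([z0] if freez else []),loss='soft_l1');print(r.x[:2].round(4),np.degrees(r.x[2]).round(2),r.x[3:],'res',f(r.x).round(1))
# image top = +x, left = +y
st=[('top',T((98,40)),(.085,.04,.006)),('top',T((283,70)),(.085,-.04,.006)),('top',T((240,467)),(-.085,-.04,.0)),('top',T((48,438)),(-.085,.04,.006)),
 ('scene',C((428,225)),(.085,-.04,.006)),('scene',C((463,333)),(.085,.04,.006)),('scene',C((792,262)),(-.085,.04,.006))]
rk=[('top',T(p),X) for p,X in (((238,155),(.02,.012,.105)),((303,165),(.02,-.012,.105)),((296,273),(-.02,-.012,.105)),((232,265),(-.02,.012,.105)))]
rk+=[('scene',C(p),X) for p,X in (((546,60),(.02,-.012,.105)),((623,44),(-.02,-.012,.105)),((636,73),(-.02,.012,.105)),((558,88),(.02,.012,.105)))]
fit(st,0,False);fit(st,0,True);fit(rk,.02,False);fit(rk,.02,True)
E
```

```text
[ 0.5532 -0.2839] -9.1 [] res [ 0.1 -0.5  0.  -0.5 -1.1  0.6  0.4  0.6 -0.6 -0.2 -0.1  0.3  0.4 -0.4]
[ 0.5531 -0.2846] -9.1 [-0.00154493] res [ 0.2 -0.4  0.1 -0.3 -1.   0.6  0.5  0.6 -0.6 -0.  -0.2  0.5  0.3 -0.2]
[ 0.5569 -0.2821] -7.25 [] res [ 0.6  0.4  0.1  0.  -0.1 -0.2  0.2 -0.2 -0.4  0.3  0.3 -0.2  0.6  0.4
  0.   1.1]
[ 0.557  -0.2812] -7.27 [0.02185485] res [ 0.5  0.2  0.  -0.1 -0.1 -0.3  0.1 -0.3 -0.3 -0.   0.4 -0.5  0.7  0.1
  0.1  0.8]
```

Emit:
arm_command(translation=[[-1,0,-0.35],[-1,0,-0.35],[-1,0,-0.35],[-1,0,-0.35],[-1,0,-0.35]], rotation=[[0,0.552,0],[0,0.552,0],[0,0.552,0],[0,0.552,0],[0,0.552,0]], grip=[-1,-1,-1,-1,-1])

```text
time_s: 2.1
position: [0.3219, -0.5091, 0.2447]
tcp_rot: [[-0.989, 0.0, -0.147], [0.147, -0.0, -0.989], [-0.0, -1.0, 0.0]]
force: [-0.8, -1.0, 0.9]
opening: 1.001
```

Emit:
arm_command(translation=[[-0.83,0,-1],[-0.83,0,-1],[-0.83,0,-1],[-0.83,0,-1]], rotation=[[0,0,0],[0,0,0],[0,0,0],[0,0,0]], grip=[-1,-1,-1,-1])

```text
time_s: 2.5
position: [0.3998, -0.4392, 0.2446]
tcp_rot: [[-0.99, -0.0, -0.143], [0.143, -0.0, -0.99], [0.0, -1.0, 0.0]]
force: [-0.9, 0.2, -0.0]
opening: 1.0
```

Emit:
arm_command(translation=[[-0.83,0,-1],[-0.83,0,-1],[-0.83,0,-1],[-0.83,0,-1]], rotation=[[0,0,0],[0,0,0],[0,0,0],[0,0,0]], grip=[-1,-1,-1,-1])

```text
time_s: 2.9
position: [0.4765, -0.3712, 0.2445]
tcp_rot: [[-0.989, -0.0, -0.145], [0.145, -0.001, -0.989], [0.0, -1.0, 0.001]]
force: [0.2, -0.0, -0.8]
opening: 0.997
```

```bash
cat >> h.py <<'E'
def Rt(yaw):
    a=np.radians(yaw);return np.array([[-np.cos(a),0,np.sin(a)],[-np.sin(a),0,-np.cos(a)],[0,-1,0]])
def plan(p,yaw):
    "shares from measured pose to TCP p with rake yaw"
    from scipy.spatial.transform import Rotation as Q
    s=bot.read_state();R=np.array(s['tcp_rot']);d=R.T@(np.array(p)-s['position'])
    w=Q.from_matrix(R.T@Rt(yaw)).as_rotvec(degrees=True)
    print('t',round(s['time_s'],2),'pos',np.round(s['position'],4),'yaw',np.degrees(np.arctan2(-R[1,0],-R[0,0])).round(2),'F',np.round(s['force'],2),'M',np.round(s['moment'],2),'open',round(s['opening'],3),'j6',np.round(s['joint_positions'],1)[5]);print('shift',(d/.08).round(3),'rot',(w/60).round(3))
E
python3 -c "
from h import *
plan([.556,-.282,.200],-8.5)"
```

```text
t 2.9 pos [ 0.4765 -0.3712  0.2445] yaw -8.36 F [ 0.18 -0.   -0.8 ] M [0.02 0.08 0.01] open 0.997 j6 49.9
shift [-0.822  0.555 -1.248] rot [-0.001  0.002  0.   ]
```

Emit:
arm_command(translation=[[-0.82,0.2,-1],[-0.82,0.2,-1],[-0.82,0.2,-1],[-0.82,0.2,-1]], rotation=[[0,0,0],[0,0,0],[0,0,0],[0,0,0]], grip=[-1,-1,-1,-1])

```text
time_s: 3.3
position: [0.5526, -0.3023, 0.228]
tcp_rot: [[-0.989, -0.001, -0.147], [0.147, -0.001, -0.989], [0.001, -1.0, 0.001]]
force: [-0.8, 0.4, -0.2]
opening: 0.998
```

Emit:
arm_command(translation=[[0,0.35,-0.25],[0,0.35,-0.25],[0,0.35,-0.25]], rotation=[[0,0,0],[0,0,0],[0,0,0]], grip=[-1,-1,-1])

```text
time_s: 3.6
position: [0.5547, -0.2833, 0.2005]
tcp_rot: [[-0.989, -0.002, -0.149], [0.149, -0.0, -0.989], [0.001, -1.0, 0.0]]
force: [0.2, -0.4, -0.3]
opening: 0.999
```

```bash
python3 -c "
from h import *
plan([.556,-.282,.103],-8.5)
a=cap('top')['image'][180:285,395:485];b=cap('scene')['image'][60:165,200:300]
o=np.hstack([cv2.resize(x,(400,420),interpolation=cv2.INTER_CUBIC) for x in(a,b)]);cv2.imwrite('pics/g1.png',o)"
```

```text
t 3.6 pos [ 0.5547 -0.2833  0.2005] yaw -8.58 F [ 0.22 -0.39 -0.25] M [ 0.02  0.04 -0.04] open 0.999 j6 61.3
shift [-0.015  1.219 -0.019] rot [-0.    -0.001  0.001]
```

View pics/g1.png

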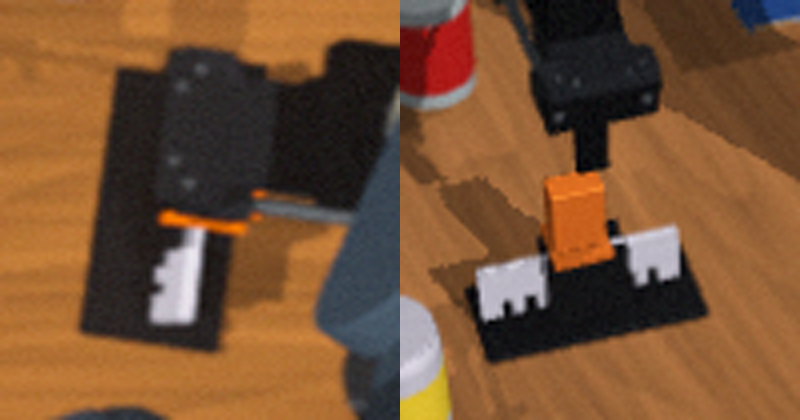

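Emit:
arm_command(translation=[[0,0.5,0],[0,0.9,0],[0,0.9,0]], rotation=[[0,0,0],[0,0,0],[0,0,0]], grip=[-1,-1,-1])

```text
time_s: 4.0
position: [0.5536, -0.2812, 0.1255]
tcp_rot: [[-0.989, -0.006, -0.149], [0.149, 0.004, -0.989], [0.007, -1.0, -0.003]]
force: [-0.6, 0.1, -1.3]
opening: 1.003
```

Emit:
arm_command(translation=[[0,0.2,0],[0,0.31,0],[0,0.31,0]], rotation=[[0,0,0],[0,0,0],[0,0,0]], grip=[-1,-1,-1])

```text
time_s: 4.3
position: [0.5561, -0.2821, 0.1041]
tcp_rot: [[-0.989, -0.0, -0.148], [0.148, -0.0, -0.989], [0.0, -1.0, 0.0]]
force: [-0.1, 0.9, -0.4]
opening: 0.998
```

Emit:
arm_command(translation=[[0,0,0],[0,0,0],[0,0,0],[0,0,0],[0,0,0]], rotation=[[0,0,0],[0,0,0],[0,0,0],[0,0,0],[0,0,0]], grip=[1,1,1,1,1])

```text
time_s: 4.8
position: [0.5562, -0.2815, 0.1041]
tcp_rot: [[-0.989, 0.0, -0.148], [0.148, -0.0, -0.989], [-0.0, -1.0, 0.0]]
force: [-0.2, 0.3, -0.3]
opening: 0.631
```

Emit:
arm_command(translation=[[0,0,0],[0,0,0],[0,0,0],[0,0,0],[0,0,0]], rotation=[[0,0,0],[0,0,0],[0,0,0],[0,0,0],[0,0,0]], grip=[1,1,1,1,1])

```text
time_s: 5.3
position: [0.5562, -0.2817, 0.1037]
tcp_rot: [[-0.989, 0.0, -0.148], [0.148, -0.0, -0.989], [-0.0, -1.0, 0.0]]
force: [-0.2, -0.1, 0.7]
opening: 0.277
```

```bash
python3 -c "
from h import *
plan([.556,-.282,.203],-8.5)
a=cap('top')['image'][180:285,395:485];b=cap('scene')['image'][60:165,200:300]
o=np.hstack([cv2.resize(x,(400,420),interpolation=cv2.INTER_CUBIC) for x in(a,b)]);cv2.imwrite('pics/g2.png',o)"
```

```text
t 5.3 pos [ 0.5562 -0.2817  0.1037] yaw -8.49 F [-0.17 -0.08  0.65] M [-0.12  0.06  0.04] open 0.277 j6 61.4
shift [ 1.000e-03 -1.241e+00  4.000e-03] rot [-0.  0. -0.]
```

View pics/g2.png

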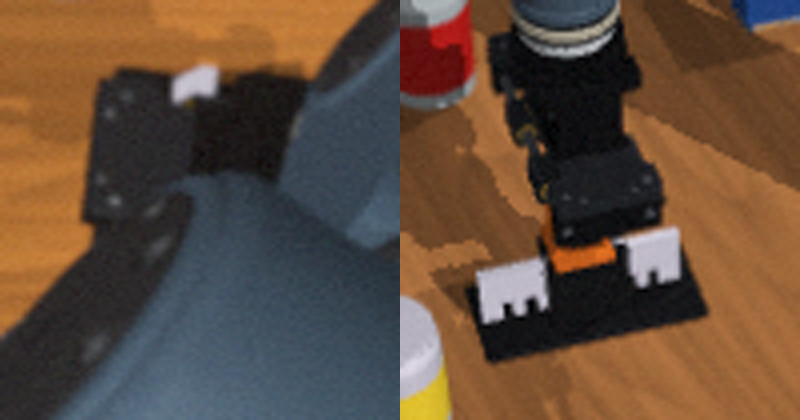

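Emit:
arm_command(translation=[[0,0,0],[0,-0.15,0],[0,-0.35,0],[0,-0.6,0],[0,-0.8,0]], rotation=[[0,0,0],[0,0,0],[0,0,0],[0,0,0],[0,0,0]], grip=[1,1,1,1,1])

```text
time_s: 5.9
position: [0.5562, -0.2814, 0.1693]
tcp_rot: [[-0.989, 0.001, -0.148], [0.148, -0.0, -0.989], [-0.001, -1.0, -0.0]]
force: [0.1, -0.6, -1.8]
opening: 0.276
```

Emit:
arm_command(translation=[[0,-0.3,0],[0,-0.6,0],[0,-0.6,0]], rotation=[[0,0,0],[0,0,0],[0,0,0]], grip=[1,1,1])

```text
time_s: 6.2
position: [0.5581, -0.2826, 0.22]
tcp_rot: [[-0.989, 0.007, -0.148], [0.148, -0.005, -0.989], [-0.007, -1.0, 0.004]]
force: [0.2, -0.1, -1.7]
opening: 0.273
```

Emit:
arm_command(translation=[[0.08,0,-0.3],[0.12,0,-0.6],[0.166,0,-0.888],[0.166,0,-0.888]], rotation=[[0,0,0],[0,0,0],[0,0,0],[0,0,0]], grip=[1,1,1,1])

```text
time_s: 6.6
position: [0.552, -0.2055, 0.2145]
tcp_rot: [[-0.989, -0.004, -0.145], [0.145, 0.004, -0.989], [0.004, -1.0, -0.003]]
force: [1.0, 0.5, -1.4]
opening: 0.27
```

Emit:
arm_command(translation=[[0.08,0,-0.45],[0.166,0,-0.888],[0.166,0,-0.888]], rotation=[[0,0,0],[0,0,0],[0,0,0]], grip=[1,1,1])

```text
time_s: 6.9
position: [0.5491, -0.1331, 0.2147]
tcp_rot: [[-0.99, -0.004, -0.144], [0.144, 0.003, -0.99], [0.004, -1.0, -0.003]]
force: [-1.0, -0.1, -1.3]
opening: 0.275
```

Emit:
arm_command(translation=[[0.08,0,-0.45],[0.166,0,-0.888],[0.166,0,-0.888]], rotation=[[0,0,0],[0,0,0],[0,0,0]], grip=[1,1,1])

```text
time_s: 7.2
position: [0.5469, -0.0618, 0.215]
tcp_rot: [[-0.99, -0.003, -0.144], [0.144, 0.002, -0.99], [0.003, -1.0, -0.002]]
force: [-0.8, -0.4, -0.8]
opening: 0.275
```

Emit:
arm_command(translation=[[0.08,0,-0.45],[0.166,0,-0.888],[0.166,0,-0.888],[0.166,0,-0.888],[0.166,0,-0.888]], rotation=[[0,0.068,0],[0,0.068,0],[0,0.068,0],[0,0.068,0],[0,0.068,0]], grip=[1,1,1,1,1])

```text
time_s: 7.7
position: [0.5461, 0.0059, 0.2156]
tcp_rot: [[-0.976, 0.0, -0.219], [0.219, -0.001, -0.976], [-0.001, -1.0, 0.001]]
force: [-0.2, 0.4, -0.4]
opening: 0.272
```

```bash
python3 -c "
from h import *
plan([.5457,.0072,.120],-12.6)
a=cap('top')['image'][165:285,205:345];b=cap('scene')['image'][120:290,230:390]
o=np.hstack([cv2.resize(x,(400,400),interpolation=cv2.INTER_CUBIC) for x in(a,b)]);cv2.imwrite('pics/g3.png',o)"
```

```text
t 7.7 pos [0.5461 0.0059 0.2156] yaw -12.63 F [-0.17  0.45 -0.39] M [0.06 0.05 0.01] open 0.272 j6 91.6
shift [ 0.009  1.195 -0.015] rot [-0.001 -0.    -0.001]
```

View pics/g3.png

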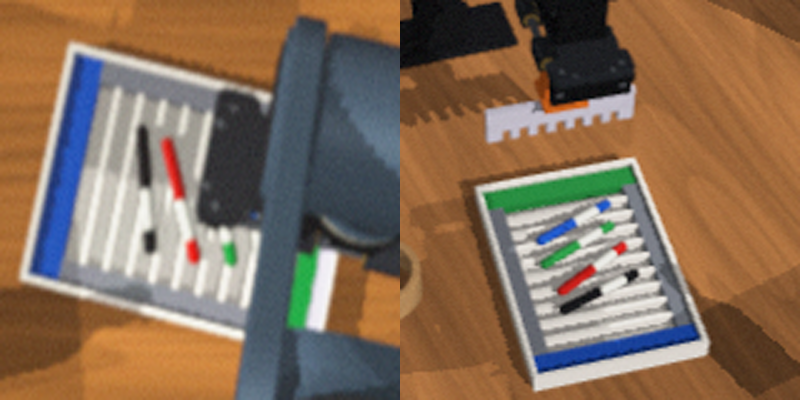

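```bash
python3 -c "
from h import *
s=bot.read_state();p=np.array(s['position']);R=np.array(s['tcp_rot'])
c=cap('scene');g=cv2.cvtColor(c['image'],cv2.COLOR_BGR2HSV)
xs=np.linspace(-.074,.074,75)
for z in np.arange(.044,-.02,-.002):
    W=[p+R@np.array([-x,.0837-z,-.004]) for x in xs]
    uv=proj(c,W).astype(np.float32)
    S=cv2.remap(g[:,:,1],uv[:,0][None],uv[:,1][None],cv2.INTER_LINEAR)[0]
    print(round(z*1000),''.join('#' if a<60 else '+' if a<100 else '.' for a in S))
"
```

```text
44 +#####+#######################++###+#######......+#########################
42 +#####.+###########+###########+####+#####+......##########################
40 +#####.#################+++++##++++.+##+++.......##########################
38 #########################....+..................+##########################
36 #########################.......................+##########################
34 #########################.......................###########################
32 ########################+......................+###########################
30 ########################+......................############################
28 ########################+......................############################
26 ########################+......+..............+############################
24 #########################+++####++#####+++###+#############################
22 ###########################################################################
20 ###########################################################################
18 ######################################################################
[... 727 characters left out ...]
+####+...+####+....#####....+####+....+####....+####+...+######
-4 +######+....+###+.....###++....+###+....+####+....+###+.....+##+....+######
-6 .++++++......+++......++++.....++++......++++......+++......+++......++++++
-8 ...........................................................................
-10 ...........................................................................
-12 ...........................................................................
-14 ...........................................................................
-16 ...........................................................................
-18 ...........................................................................
```

Emit:
arm_command(translation=[[0,0.3,0],[0,0.6,0],[0,0.9,0],[0,0.9,0]], rotation=[[0,0,0],[0,0,0],[0,0,0],[0,0,0]], grip=[1,1,1,1])

```text
time_s: 8.25
position: [0.5434, 0.0069, 0.141]
tcp_rot: [[-0.976, -0.007, -0.219], [0.219, 0.001, -0.976], [0.007, -1.0, 0.0]]
force: [-0.9, -0.4, -0.8]
opening: 0.275
```

Emit:
arm_command(translation=[[0,0.1,-0.015],[0,0.2,-0.015],[0,0.295,-0.015],[0,0.295,-0.015],[0,0.295,-0.015]], rotation=[[0,0,0],[0,0,0],[0,0,0],[0,0,0],[0,0,0]], grip=[1,1,1,1,1])

```text
time_s: 8.75
position: [0.546, 0.0086, 0.1203]
tcp_rot: [[-0.976, 0.0, -0.218], [0.218, -0.0, -0.976], [-0.0, -1.0, -0.0]]
force: [0.3, 0.0, -0.2]
opening: 0.275
```

```bash
python3 -c "
from h import *
plan([.5457,.0072,.1135],-12.6)
a=cap('scene')['image'][160:290,250:360]
cv2.imwrite('pics/g4.png',cv2.resize(a,None,fx=4.5,fy=4.5,interpolation=cv2.INTER_CUBIC))"
```

```text
t 8.75 pos [0.546  0.0086 0.1203] yaw -12.57 F [ 0.28  0.   -0.23] M [ 0.02  0.04 -0.01] open 0.275 j6 91.7
shift [-0.001  0.085  0.018] rot [ 0.  0. -0.]
```

View pics/g4.png

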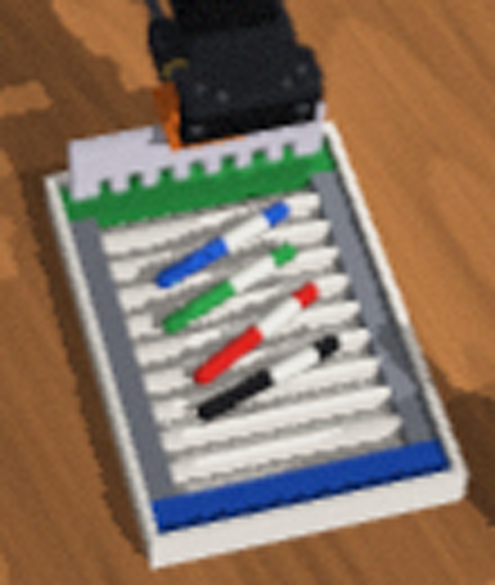

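Emit:
arm_command(translation=[[0,0.04,0.01],[0,0.08,0.01],[0,0.095,0.01],[0,0.105,0.01],[0,0.112,0.01]], rotation=[[0,0,0],[0,0,0],[0,0,0],[0,0,0],[0,0,0]], grip=[1,1,1,1,1])

```text
time_s: 9.3
position: [0.5456, 0.0078, 0.1111]
tcp_rot: [[-0.976, -0.0, -0.218], [0.218, 0.0, -0.976], [0.0, -1.0, 0.0]]
force: [-0.4, 0.4, 0.2]
opening: 0.272
```

Emit:
arm_command(translation=[[0,0.004,0],[0,0.008,0],[0,0.008,0]], rotation=[[0,0,0],[0,0,0],[0,0,0]], grip=[1,1,1])

```text
time_s: 9.6
position: [0.5456, 0.0078, 0.1106]
tcp_rot: [[-0.976, -0.0, -0.218], [0.218, 0.0, -0.976], [0.0, -1.0, -0.0]]
force: [-0.6, -0.5, -1.8]
opening: 0.279
```

Emit:
arm_command(translation=[[0,0.003,0],[0,0.005,0],[0,0.005,0]], rotation=[[0,0,0],[0,0,0],[0,0,0]], grip=[1,1,1])

```text
time_s: 9.9
position: [0.5456, 0.0078, 0.1101]
tcp_rot: [[-0.976, -0.0, -0.218], [0.218, 0.0, -0.976], [0.0, -1.0, -0.0]]
force: [-0.1, 1.3, -1.2]
opening: 0.276
```

Emit:
arm_command(translation=[[0,0.003,0],[0,0.005,0],[0,0.005,0]], rotation=[[0,0,0],[0,0,0],[0,0,0]], grip=[1,1,1])

```text
time_s: 10.2
position: [0.5456, 0.0078, 0.1097]
tcp_rot: [[-0.976, -0.0, -0.218], [0.218, 0.0, -0.976], [0.0, -1.0, -0.0]]
force: [1.4, -0.1, -1.3]
opening: 0.273
```

Emit:
arm_command(translation=[[0,0.003,0],[0,0.005,0],[0,0.005,0]], rotation=[[0,0,0],[0,0,0],[0,0,0]], grip=[1,1,1])

```text
time_s: 10.5
position: [0.5457, 0.0078, 0.1094]
tcp_rot: [[-0.976, 0.0, -0.218], [0.218, 0.0, -0.976], [-0.0, -1.0, -0.0]]
force: [0.2, -0.3, -1.2]
opening: 0.274
```

Emit:
arm_command(translation=[[0,0.003,0],[0,0.005,0],[0,0.005,0]], rotation=[[0,0,0],[0,0,0],[0,0,0]], grip=[1,1,1])

```text
time_s: 10.8
position: [0.5457, 0.0078, 0.1094]
tcp_rot: [[-0.976, 0.0, -0.218], [0.218, -0.0, -0.976], [-0.0, -1.0, 0.0]]
force: [-0.2, 0.3, 4.0]
opening: 0.272
```

Emit:
arm_command(translation=[[0,0,-0.02],[0,0,-0.06],[0,0,-0.1],[0,0,-0.15],[0,0,-0.2]], rotation=[[0,0,0],[0,0,0],[0,0,0],[0,0,0],[0,0,0]], grip=[1,1,1,1,1])

```text
time_s: 11.3
position: [0.5497, 0.0228, 0.1093]
tcp_rot: [[-0.976, 0.001, -0.217], [0.217, -0.001, -0.976], [-0.001, -1.0, 0.001]]
force: [-1.2, -3.5, 4.9]
opening: 0.275
```

Emit:
arm_command(translation=[[0,0,-0.04],[0,0,-0.08],[0,0,-0.12]], rotation=[[0,0,0],[0,0,0],[0,0,0]], grip=[1,1,1])

```text
time_s: 11.6
position: [0.5519, 0.0324, 0.1094]
tcp_rot: [[-0.976, 0.001, -0.217], [0.217, -0.001, -0.976], [-0.002, -1.0, 0.001]]
force: [-1.1, -4.1, 5.6]
opening: 0.273
```

Emit:
arm_command(translation=[[0,0,-0.05],[0,0,-0.1],[0,0,-0.15],[0,0,-0.2],[0,0,-0.25]], rotation=[[0,0,0],[0,0,0],[0,0,0],[0,0,0],[0,0,0]], grip=[1,1,1,1,1])

```text
time_s: 12.1
position: [0.5562, 0.0519, 0.1094]
tcp_rot: [[-0.976, 0.001, -0.217], [0.217, -0.001, -0.976], [-0.001, -1.0, 0.001]]
force: [-1.5, -4.9, 5.2]
opening: 0.274
```

Emit:
arm_command(translation=[[0,0,-0.04],[0,0,-0.08],[0,0,-0.12]], rotation=[[0,0,0],[0,0,0],[0,0,0]], grip=[1,1,1])

```text
time_s: 12.4
position: [0.5582, 0.0612, 0.1093]
tcp_rot: [[-0.976, 0.001, -0.217], [0.217, -0.001, -0.976], [-0.001, -1.0, 0.001]]
force: [-1.0, -4.0, 5.4]
opening: 0.27
```

Forces steady; keep going.

Emit:
arm_command(translation=[[0,0,-0.05],[0,0,-0.1],[0,0,-0.15],[0,0,-0.2],[0,0,-0.25]], rotation=[[0,0,0],[0,0,0],[0,0,0],[0,0,0],[0,0,0]], grip=[1,1,1,1,1])

```text
time_s: 12.9
position: [0.5625, 0.0808, 0.1093]
tcp_rot: [[-0.976, 0.001, -0.217], [0.217, -0.001, -0.976], [-0.001, -1.0, 0.001]]
force: [-0.3, -5.0, 6.1]
opening: 0.276
```

Emit:
arm_command(translation=[[0,0,-0.05],[0,0,-0.1],[0,0,-0.15],[0,0,-0.2]], rotation=[[0,0,0],[0,0,0],[0,0,0],[0,0,0]], grip=[1,1,1,1])

```text
time_s: 13.3
position: [0.5659, 0.0963, 0.1093]
tcp_rot: [[-0.976, 0.001, -0.217], [0.217, -0.001, -0.976], [-0.001, -1.0, 0.001]]
force: [-0.4, -4.5, 5.5]
opening: 0.273
```

```bash
python3 -c "
from h import *
plan([.5937,.2224,.1092],-12.6)
a=cap('scene')['image'][160:290,250:360]
cv2.imwrite('pics/g5.png',cv2.resize(a,None,fx=4.5,fy=4.5,interpolation=cv2.INTER_CUBIC))"
```

```text
t 13.3 pos [0.5659 0.0963 0.1093] yaw -12.53 F [-0.36 -4.48  5.51] M [-1.01  0.32 -0.06] open 0.273 j6 101.2
shift [ 3.000e-03 -1.000e-03 -1.614e+00] rot [-0.001  0.001 -0.001]
```

View pics/g5.png

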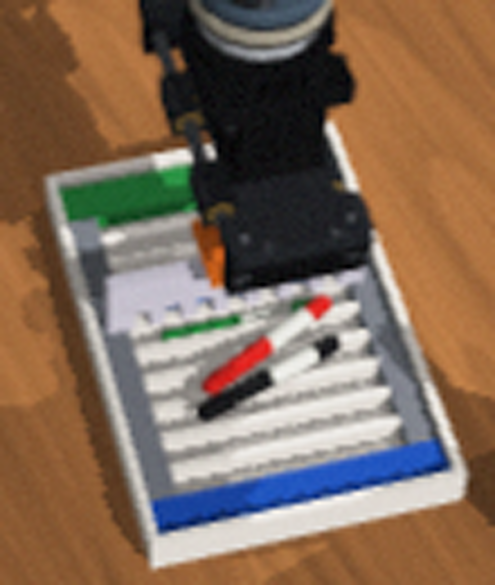

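Emit:
arm_command(translation=[[0,0,-0.05],[0,0,-0.1],[0,0,-0.15],[0,0,-0.2],[0,0,-0.25]], rotation=[[0,0,0],[0,0,0],[0,0,0],[0,0,0],[0,0,0]], grip=[1,1,1,1,1])

```text
time_s: 13.85
position: [0.5702, 0.1158, 0.1093]
tcp_rot: [[-0.976, 0.0, -0.217], [0.217, -0.002, -0.976], [-0.001, -1.0, 0.001]]
force: [-0.4, -4.3, 5.2]
opening: 0.276
```

Emit:
arm_command(translation=[[0,0,-0.05],[0,0,-0.1],[0,0,-0.15]], rotation=[[0,0,0],[0,0,0],[0,0,0]], grip=[1,1,1])

```text
time_s: 14.15
position: [0.5727, 0.1275, 0.1093]
tcp_rot: [[-0.976, 0.0, -0.217], [0.217, -0.002, -0.976], [-0.001, -1.0, 0.002]]
force: [-0.7, -4.2, 5.7]
opening: 0.274
```

Emit:
arm_command(translation=[[0,0,-0.05],[0,0,-0.1],[0,0,-0.15],[0,0,-0.2],[0,0,-0.25]], rotation=[[0,0,0],[0,0,0],[0,0,0],[0,0,0],[0,0,0]], grip=[1,1,1,1,1])

```text
time_s: 14.65
position: [0.577, 0.147, 0.1093]
tcp_rot: [[-0.976, 0.0, -0.217], [0.217, -0.002, -0.976], [-0.001, -1.0, 0.002]]
force: [-0.1, -4.6, 6.2]
opening: 0.273
```

Emit:
arm_command(translation=[[0,0,-0.05],[0,0,-0.1],[0,0,-0.15]], rotation=[[0,0,0],[0,0,0],[0,0,0]], grip=[1,1,1])

```text
time_s: 14.95
position: [0.5796, 0.1587, 0.1093]
tcp_rot: [[-0.976, 0.0, -0.217], [0.217, -0.002, -0.976], [-0.0, -1.0, 0.002]]
force: [-1.7, -4.9, 5.2]
opening: 0.274
```

Emit:
arm_command(translation=[[0,0,-0.05],[0,0,-0.1],[0,0,-0.15],[0,0,-0.2],[0,0,-0.25]], rotation=[[0,0,0],[0,0,0],[0,0,0],[0,0,0],[0,0,0]], grip=[1,1,1,1,1])

```text
time_s: 15.45
position: [0.5839, 0.1781, 0.1093]
tcp_rot: [[-0.976, -0.0, -0.217], [0.217, -0.002, -0.976], [-0.0, -1.0, 0.002]]
force: [-1.1, -5.0, 5.7]
opening: 0.271
```

Emit:
arm_command(translation=[[0,0,-0.05],[0,0,-0.1],[0,0,-0.15]], rotation=[[0,0,0],[0,0,0],[0,0,0]], grip=[1,1,1])

```text
time_s: 15.75
position: [0.5864, 0.1898, 0.1093]
tcp_rot: [[-0.976, -0.0, -0.217], [0.217, -0.002, -0.976], [-0.0, -1.0, 0.002]]
force: [-1.0, -5.2, 6.4]
opening: 0.268
```

Remaining ≈ 33 mm → 0.41 shares.

Emit:
arm_command(translation=[[0,0,-0.05],[0,0,-0.1],[0,0,-0.15],[0,0,-0.2],[0,0,-0.25]], rotation=[[0,0,0],[0,0,0],[0,0,0],[0,0,0],[0,0,0]], grip=[1,1,1,1,1])

```text
time_s: 16.25
position: [0.5907, 0.2093, 0.1093]
tcp_rot: [[-0.976, -0.0, -0.217], [0.217, -0.002, -0.976], [-0.0, -1.0, 0.002]]
force: [-1.7, -5.9, 6.7]
opening: 0.273
```

Emit:
arm_command(translation=[[0,0,-0.05],[0,0,-0.1],[0,0,-0.13],[0,0,-0.15],[0,0,-0.15]], rotation=[[0,0,0],[0,0,0],[0,0,0],[0,0,0],[0,0,0]], grip=[1,1,1,1,1])

```text
time_s: 16.75
position: [0.5933, 0.2213, 0.1093]
tcp_rot: [[-0.976, -0.0, -0.217], [0.217, -0.002, -0.976], [-0.0, -1.0, 0.002]]
force: [-0.1, -4.5, 5.1]
opening: 0.273
```

```bash
python3 -c "
from h import *
plan([.5937,.2224,.1092],-12.6)
a=cap('top')['image'][165:285,205:345];b=cap('scene')['image'][160:290,250:360]
o=np.hstack([cv2.resize(x,s,interpolation=cv2.INTER_CUBIC) for x,s in((a,(380,326)),(b,(420,496)))] if 0 else [cv2.copyMakeBorder(cv2.resize(a,(380,326),interpolation=2),0,170,0,0,0),cv2.resize(b,(420,496),interpolation=2)]);cv2.imwrite('pics/g6.png',o)"
```

```text
t 16.75 pos [0.5933 0.2213 0.1093] yaw -12.52 F [-0.14 -4.53  5.07] M [-1.01  0.26 -0.02] open 0.273 j6 113.0
shift [-0.001  0.001 -0.015] rot [-0.002  0.001 -0.   ]
```

View pics/g6.png

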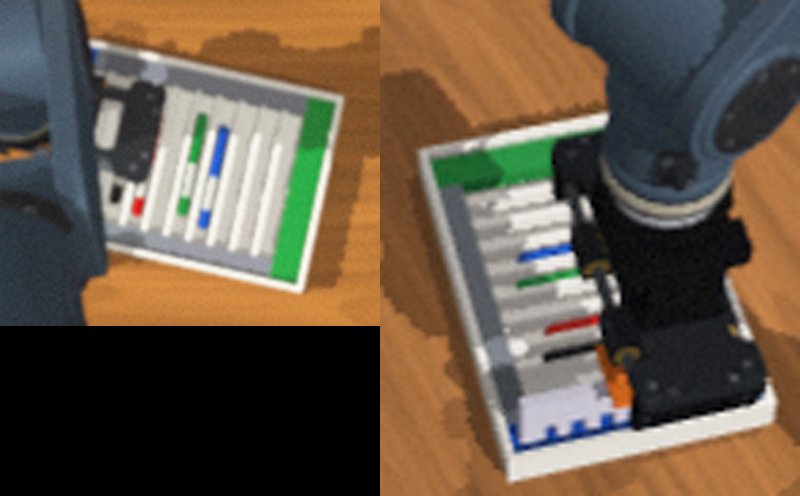

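Emit:
arm_command(translation=[[0,-0.02,0],[0,-0.1,0],[0,-0.3,0],[0,-0.6,0],[0,-0.8,0]], rotation=[[0,0,0],[0,0,0],[0,0,0],[0,0,0],[0,0,0]], grip=[1,1,1,1,1])

```text
time_s: 17.35
position: [0.5936, 0.2225, 0.1739]
tcp_rot: [[-0.976, 0.001, -0.218], [0.218, 0.001, -0.976], [-0.001, -1.0, -0.001]]
force: [1.2, -0.2, -1.0]
opening: 0.273
```

Emit:
arm_command(translation=[[0,-0.3,0],[0,-0.53,0],[0,-0.53,0],[0,-0.53,0]], rotation=[[0,-0.067,0],[0,-0.067,0],[0,-0.067,0],[0,-0.067,0]], grip=[1,1,1,1])

```text
time_s: 17.75
position: [0.593, 0.2221, 0.215]
tcp_rot: [[-0.989, -0.0, -0.149], [0.149, 0.001, -0.989], [0.0, -1.0, -0.0]]
force: [-0.7, -0.1, -2.0]
opening: 0.274
```

Emit:
arm_command(translation=[[-0.03,0,0.3],[-0.06,0,0.7],[-0.067,0,0.9]], rotation=[[0,0,0],[0,0,0],[0,0,0]], grip=[1,1,1])

```text
time_s: 18.05
position: [0.5867, 0.1481, 0.2135]
tcp_rot: [[-0.989, -0.004, -0.15], [0.15, -0.001, -0.989], [0.004, -1.0, 0.001]]
force: [-0.0, -0.5, -0.9]
opening: 0.272
```

Emit:
arm_command(translation=[[-0.03,0,0.45],[-0.067,0,0.9]], rotation=[[0,0,0],[0,0,0]], grip=[1,1])

```text
time_s: 18.25
position: [0.5817, 0.0774, 0.2141]
tcp_rot: [[-0.989, -0.002, -0.148], [0.148, 0.001, -0.989], [0.002, -1.0, -0.001]]
force: [0.5, -0.4, -2.2]
opening: 0.273
```

Emit:
arm_command(translation=[[-0.03,0,0.45],[-0.067,0,0.9]], rotation=[[0,0,0],[0,0,0]], grip=[1,1])

```text
time_s: 18.45
position: [0.5763, 0.0049, 0.2142]
tcp_rot: [[-0.989, -0.002, -0.149], [0.149, 0.001, -0.989], [0.002, -1.0, -0.001]]
force: [0.3, 0.7, -0.5]
opening: 0.272
```

Emit:
arm_command(translation=[[-0.03,0,0.45],[-0.067,0,0.9]], rotation=[[0,0,0],[0,0,0]], grip=[1,1])

```text
time_s: 18.65
position: [0.5709, -0.0671, 0.2142]
tcp_rot: [[-0.989, -0.002, -0.149], [0.149, 0.001, -0.989], [0.002, -1.0, -0.001]]
force: [0.4, 0.6, -0.8]
opening: 0.276
```

Emit:
arm_command(translation=[[-0.03,0,0.45],[-0.067,0,0.9]], rotation=[[0,0,0],[0,0,0]], grip=[1,1])

```text
time_s: 18.85
position: [0.5656, -0.1391, 0.2142]
tcp_rot: [[-0.989, -0.002, -0.149], [0.149, 0.002, -0.989], [0.002, -1.0, -0.001]]
force: [-0.7, -0.5, -1.5]
opening: 0.275
```

Emit:
arm_command(translation=[[-0.03,0,0.45],[-0.067,0,0.9],[-0.067,0,0.9],[-0.067,0,0.9]], rotation=[[0,0,0],[0,0,0],[0,0,0],[0,0,0]], grip=[1,1,1,1])

```text
time_s: 19.25
position: [0.5603, -0.2105, 0.2142]
tcp_rot: [[-0.988, -0.002, -0.151], [0.151, 0.002, -0.988], [0.002, -1.0, -0.002]]
force: [-1.1, 1.2, -1.5]
opening: 0.275
```

```bash
python3 -c "
from h import *
plan([.5562,-.2817,.2037],-8.5)
a=cap('top')['image'][165:285,205:345];c=cap('scene');b=c['image'][160:290,250:360]
o=np.hstack([cv2.copyMakeBorder(cv2.resize(a,(380,326),interpolation=2),0,170,0,0,0),cv2.resize(b,(420,496),interpolation=2)]);cv2.imwrite('pics/g7.png',o)"
```

```text
t 19.25 pos [ 0.5603 -0.2105  0.2142] yaw -8.7 F [-1.09  1.18 -1.48] M [0.03 0.06 0.07] open 0.275 j6 67.4
shift [-0.084  0.129  0.887] rot [ 0.002 -0.003  0.002]
```

View pics/g7.png

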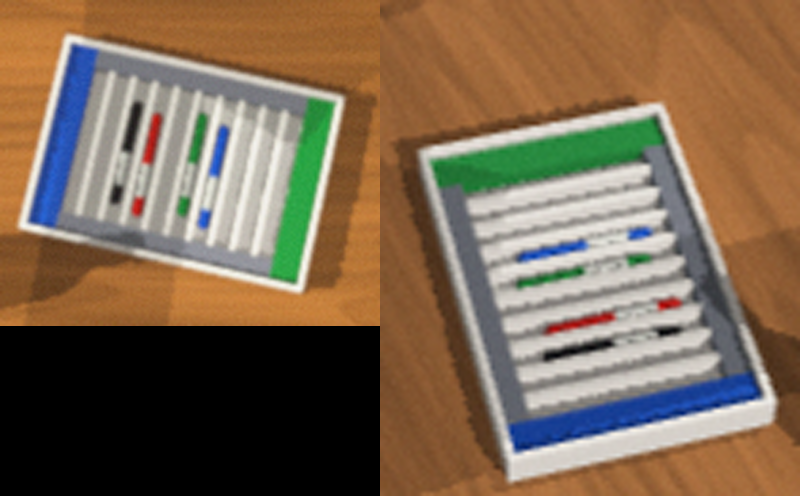

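Emit:
arm_command(translation=[[-0.04,0,0.45],[-0.075,0,0.8],[-0.075,0,0.88],[-0.075,0,0.88],[-0.075,0,0.88]], rotation=[[0,-0.002,0],[0,-0.002,0],[0,-0.002,0],[0,-0.002,0],[0,-0.002,0]], grip=[1,1,1,1,1])

```text
time_s: 19.85
position: [0.5562, -0.2788, 0.215]
tcp_rot: [[-0.989, -0.001, -0.146], [0.146, 0.002, -0.989], [0.001, -1.0, -0.002]]
force: [-0.2, -0.2, -1.4]
opening: 0.272
```

Emit:
arm_command(translation=[[0,0.08,0],[0,0.13,0],[0,0.13,0]], rotation=[[0,0,0],[0,0,0],[0,0,0]], grip=[1,1,1])

```text
time_s: 20.15
position: [0.5559, -0.2795, 0.2039]
tcp_rot: [[-0.989, -0.002, -0.146], [0.146, 0.002, -0.989], [0.002, -1.0, -0.001]]
force: [-0.1, -0.7, -0.8]
opening: 0.276
```

```bash
python3 -c "
from h import *
plan([.5562,-.2817,.1037],-8.5)"
```

```text
t 20.15 pos [ 0.5559 -0.2795  0.2039] yaw -8.38 F [-0.12 -0.74 -0.84] M [0.02 0.07 0.03] open 0.276 j6 61.4
shift [-0.011  1.252  0.029] rot [0.001 0.002 0.002]
```

Emit:
arm_command(translation=[[0,0.2,0.035],[0,0.45,0.035],[0,0.45,0.035],[0,0.45,0.035],[0,0.45,0.035]], rotation=[[0,0.004,0],[0,0.004,0],[0,0.004,0],[0,0.004,0],[0,0.004,0]], grip=[1,1,1,1,1])

```text
time_s: 20.65
position: [0.5566, -0.2838, 0.1699]
tcp_rot: [[-0.989, 0.002, -0.151], [0.151, -0.001, -0.989], [-0.002, -1.0, 0.001]]
force: [0.9, -0.5, -1.2]
opening: 0.274
```

```bash
python3 -c "
from h import *
plan([.5562,-.2820,.1037],-8.6)
a=cap('top')['image'][180:285,395:485];b=cap('scene')['image'][60:165,200:300]
o=np.hstack([cv2.resize(x,(400,420),interpolation=cv2.INTER_CUBIC) for x in(a,b)]);cv2.imwrite('pics/g8.png',o)"
```

```text
t 20.65 pos [ 0.5566 -0.2838  0.1699] yaw -8.66 F [ 0.89 -0.48 -1.25] M [0.01 0.03 0.02] open 0.274 j6 61.4
shift [ 0.01   0.828 -0.022] rot [-0.001 -0.001 -0.002]
```

View pics/g8.png

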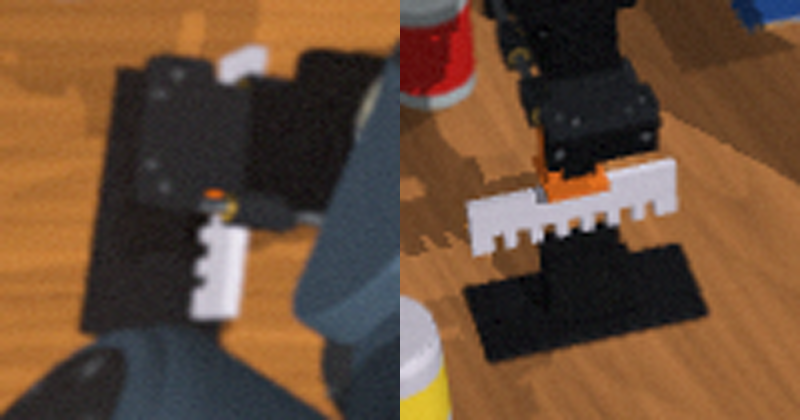

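Emit:
arm_command(translation=[[0,0.0,-0.015],[0,0.05,-0.015],[0,0.1,-0.015],[0,0.15,-0.015],[0,0.2,-0.015]], rotation=[[0,0,0],[0,0,0],[0,0,0],[0,0,0],[0,0,0]], grip=[1,1,1,1,1])

```text
time_s: 21.25
position: [0.556, -0.2823, 0.1524]
tcp_rot: [[-0.989, -0.0, -0.151], [0.151, 0.0, -0.989], [0.0, -1.0, -0.0]]
force: [0.1, -0.1, -1.5]
opening: 0.273
```

Emit:
arm_command(translation=[[0,0.05,0],[0,0.1,0],[0,0.15,0],[0,0.2,0]], rotation=[[0,0,0],[0,0,0],[0,0,0],[0,0,0]], grip=[1,1,1,1])

```text
time_s: 21.65
position: [0.5562, -0.2823, 0.1366]
tcp_rot: [[-0.989, -0.0, -0.151], [0.151, 0.0, -0.989], [0.0, -1.0, -0.0]]
force: [0.5, -0.3, -0.3]
opening: 0.274
```

Emit:
arm_command(translation=[[0,0.08,0],[0,0.16,0],[0,0.24,0],[0,0.29,0],[0,0.32,0]], rotation=[[0,0,0],[0,0,0],[0,0,0],[0,0,0],[0,0,0]], grip=[1,1,1,1,1])

```text
time_s: 22.15
position: [0.556, -0.2822, 0.1107]
tcp_rot: [[-0.989, -0.001, -0.151], [0.151, 0.001, -0.989], [0.001, -1.0, -0.0]]
force: [0.4, -0.1, -0.8]
opening: 0.273
```

```bash
python3 -c "
from h import *
plan([.5562,-.2820,.1037],-8.6)"
```

```text
t 22.15 pos [ 0.556  -0.2822  0.1107] yaw -8.68 F [ 0.38 -0.1  -0.79] M [ 0.06  0.04 -0.05] open 0.273 j6 61.5
shift [-0.003  0.087 -0.003] rot [ 0.    -0.001  0.001]
```

Emit:
arm_command(translation=[[0,0.04,0],[0,0.06,0],[0,0.07,0],[0,0.077,0],[0,0.077,0]], rotation=[[0,0,0],[0,0,0],[0,0,0],[0,0,0],[0,0,0]], grip=[1,1,1,1,1])

```text
time_s: 22.65
position: [0.5562, -0.2824, 0.1053]
tcp_rot: [[-0.989, 0.0, -0.151], [0.151, -0.0, -0.989], [-0.0, -1.0, 0.0]]
force: [-0.3, 0.2, -1.6]
opening: 0.272
```

Emit:
arm_command(translation=[[0,0.003,0],[0,0.006,0],[0,0.006,0]], rotation=[[0,0,0],[0,0,0],[0,0,0]], grip=[1,1,1])

```text
time_s: 22.95
position: [0.5562, -0.2823, 0.1048]
tcp_rot: [[-0.989, 0.0, -0.151], [0.151, -0.0, -0.989], [-0.0, -1.0, 0.0]]
force: [-0.6, -0.3, -1.1]
opening: 0.278
```

Emit:
arm_command(translation=[[0,0.003,0],[0,0.005,0],[0,0.005,0]], rotation=[[0,0,0],[0,0,0],[0,0,0]], grip=[1,1,1])

```text
time_s: 23.25
position: [0.5561, -0.2823, 0.1043]
tcp_rot: [[-0.989, -0.0, -0.151], [0.151, 0.0, -0.989], [0.0, -1.0, -0.0]]
force: [0.7, -0.0, -0.9]
opening: 0.271
```

Emit:
arm_command(translation=[[0,0.003,0],[0,0.006,0],[0,0.006,0]], rotation=[[0,0,0],[0,0,0],[0,0,0]], grip=[1,1,1])

```text
time_s: 23.55
position: [0.5561, -0.2823, 0.1038]
tcp_rot: [[-0.989, -0.0, -0.151], [0.151, 0.0, -0.989], [0.0, -1.0, -0.0]]
force: [0.2, 1.0, -1.6]
opening: 0.277
```

Emit:
arm_command(translation=[[0,0.003,0],[0,0.003,0],[0,0.003,0]], rotation=[[0,0,0],[0,0,0],[0,0,0]], grip=[1,1,1])

```text
time_s: 23.85
position: [0.5562, -0.2823, 0.1037]
tcp_rot: [[-0.989, 0.0, -0.151], [0.151, -0.0, -0.989], [-0.0, -1.0, 0.0]]
force: [-0.5, -0.4, 0.2]
opening: 0.271
```

Emit:
arm_command(translation=[[0,0,0],[0,0,0],[0,0,0],[0,0,0],[0,0,0]], rotation=[[0,0,0],[0,0,0],[0,0,0],[0,0,0],[0,0,0]], grip=[-1,-1,-1,-1,-1])

```text
time_s: 24.35
position: [0.5562, -0.2824, 0.1036]
tcp_rot: [[-0.989, 0.0, -0.151], [0.151, -0.0, -0.989], [-0.0, -1.0, 0.0]]
force: [0.1, 0.5, 0.3]
opening: 0.644
```

Emit:
arm_command(translation=[[0,0,0],[0,0,0],[0,0,0],[0,0,0],[0,0,0]], rotation=[[0,0,0],[0,0,0],[0,0,0],[0,0,0],[0,0,0]], grip=[-1,-1,-1,-1,-1])

```text
time_s: 24.85
position: [0.5561, -0.2823, 0.1036]
tcp_rot: [[-0.989, -0.0, -0.151], [0.151, 0.0, -0.989], [0.0, -1.0, -0.0]]
force: [-0.3, 0.3, -0.4]
opening: 0.983
```

Emit:
arm_command(translation=[[0,-0.1,0],[0,-0.3,0],[0,-0.6,0],[0,-1,0],[0,-1,0]], rotation=[[0,0,0],[0,0,0],[0,0,0],[0,0,0],[0,0,0]], grip=[-1,-1,-1,-1,-1])

```text
time_s: 25.35
position: [0.5589, -0.2842, 0.1888]
tcp_rot: [[-0.989, 0.008, -0.151], [0.151, -0.006, -0.989], [-0.009, -1.0, 0.005]]
force: [0.7, 0.3, 0.2]
opening: 0.999
```

Emit:
arm_command(translation=[[0,-0.5,0.2],[0,-0.7,0.6],[0,-0.7,1],[0,-0.7,1]], rotation=[[0,0,0],[0,0,0],[0,0,0],[0,0,0]], grip=[-1,-1,-1,-1])

```text
time_s: 25.75
position: [0.5437, -0.3659, 0.2406]
tcp_rot: [[-0.988, 0.002, -0.154], [0.154, -0.004, -0.988], [-0.003, -1.0, 0.004]]
force: [-0.8, 1.0, -0.5]
opening: 0.998
```

Emit:
arm_command(translation=[[0.3,0,0.5],[0.5,0,1],[0.5,0,1],[0.5,0,1]], rotation=[[0,0,0],[0,0,0],[0,0,0],[0,0,0]], grip=[-1,-1,-1,-1])

```text
time_s: 26.15
position: [0.4917, -0.4343, 0.2389]
tcp_rot: [[-0.988, -0.001, -0.153], [0.153, 0.002, -0.988], [0.001, -1.0, -0.002]]
force: [0.1, -0.0, -0.0]
opening: 1.0
```

```bash
python3 -c "
from h import *
a=cap('top')['image'][130:300,130:480];b=cap('scene')['image'][60:340,180:460]
cv2.imwrite('pics/g9.png',np.hstack([cv2.copyMakeBorder(cv2.resize(a,(420,204),interpolation=2),0,176,0,0,0),cv2.resize(b,(380,380),interpolation=2)]))
S={n:cap(n) for n in('scene','top')}
for t in 'rake pen_red pen_blue pen_green pen_black tape tin water'.split():
    u=[models.spot_point(n,t) for n in S]
    if all(u): print(t,tri(*[q for n,r in zip(S,u) for q in (S[n],np.array(r[0]['point'])*[560,420])])[0].round(4))
"
```

```text
rake [ 0.5611 -0.2866  0.0052]
pen_red [0.5736 0.1423 0.0186]
pen_blue [0.5595 0.092  0.0353]
pen_green [ 0.7446 -0.2719 -0.3471]
pen_black [0.5797 0.1699 0.0249]
tape [ 0.7765  0.0349 -0.0128]
tin [ 0.6289 -0.0413  0.02  ]
water [0.4534 0.4015 0.0052]
```

View pics/g9.png

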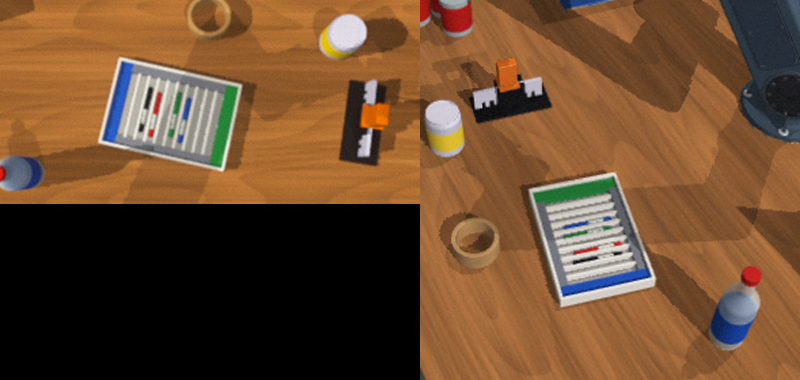

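The rake is upright in its stand, all four markers are in grooves, and the tape, tin and bottle look unmoved. The odd network hits for `pen_green` and `tin` are misdetections, as the picture shows both in place. Handing in.

```bash
python3 -c "
from h import *
print(bot.hand_in())"
```

```text
the job is handed in; nothing more can be done
None
```

I took the rake out of its stand, set its teeth down on the green strip at about 5 N and combed once across to the blue strip. Then I put it back in the stand, let go and handed in at about 26 s.

**Force:** every reading during the stroke showed 4–7 N of pressing and 4–6 N of drag. The force is only read at the end of each move, so short spikes between readings would not have shown.

**Last pictures:** all four markers lie down in separate grooves. The rake stands upright in the stand, and it first touched at its original height. The arm is clear of everything, and the tape, tin and bottle look unmoved.

**Checks that disagreed:** in the final network check, the green marker and the tin came back at impossible places. The picture shows both where they should be, so I treated these as false detections. The networks' marker heights (19–35 mm, against 11.5 mm when seated) were too noisy to confirm seating, so that rests on the pictures alone. The grip force is fixed at half its maximum, 30 N, so the 50 N advised for the rake was not possible. I saw no sign of the rake slipping.

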